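Refit a gilded rose on its carved panel

ROBOT

A 6-joint arm with a two-finger parallel gripper is mounted at the origin on the work surface. World frame = base frame: x ahead of the robot, y to its left, z up, the work surface at z = 0. Lengths are in mm, angles in rad, forces in N, time in s.
With the tool pointing down it reaches from about 350 to 775 mm from the base axis. Payload 7.3 kg.
Tool frame: the origin (TCP) lies at the very end of the fingers, on their centre line; the grasp point (between the pads) lies bot.grip_point_offset behind it (bot.grip_point_offset is the distance from the TCP to the grasp point, in mm); z points along the fingers, y is the line along which they close (so a half turn about z gives the same grasp; the last joint's range is limited). The gripper opens to 92 mm and grips with 3 to 60 N. Pads are 19 mm wide; open, the fingers measure 130 mm over their backs; the gripper's body (75 mm by 190 mm) begins 47 mm behind the grasp point.
Start: joints at [1.133, 0.342, 1.524, -0, 1.275, -0.146], TCP at [151.015, 502.831, 226.741] pointing down, gripper open.
Joint ranges: [-2.53, 2.53], [-0.77, 2.02], [0.04, 2.7], [-1, 4.14], [0.28, 2.66], [-3.11, 3.11]. Speed limits (rad/s): [2.57, 2.57, 3.14, 3.14, 3.14, 3.14].

INTERFACE

Orientations are given as [roll, pitch, yaw] about the fixed x, y, z axes, in that order (R = Rz(yaw) Ry(pitch) Rx(roll)).
In Python, from plant import bot gives the robot as it stands. The module is installed in compiled form; this text tells all that it offers.
- The arm moves only by the tool carry_out, never from a script. Its argument "plan" is a list of rows, each an object of numbers: "tx", "ty", "tz": the shift along the world's x, y, z in mm; "rx", "ry", "rz": the turn, a rotation vector about the world's x, y, z in rad. A call has 1 to 12 rows; each row shifts and turns the commanded pose from where the row before left it; what a row does not reach is not made up. A row lasts 1/10 s, in which the tool goes at most 50 mm and 8.59 degrees, less where a joint would pass 70% of its speed; a pose out of reach is approached as far as the arm can. A call with a gripper value outside its range is refused whole. "gripper" is the closure, from 0 (fully open) to 1 (shut), set as the call begins (left out, the last holds). The fingers move at their own pace and stop on an object; the grip force is fixed at half the most. Time passes only in rows, so rows that do not move let the fingers close. It gives the time, the measured TCP pose, the force, the opening and the grip force at its end, in the units of the state.
- bot.get_obs(): the state, without advancing time (a new reading comes with each control period).
- bot.capture(name): name is "side" or "top" or "wrist"; returns the picture (400x640x3 uint8, red, green, blue); there is no depth.
- bot.camera_model(name): a dict with "camera_matrix" (3x3 intrinsics, pixels), "R" (3x3) and "t" (3): a world point X has camera coordinates R X + t. Camera axes: x right, y down, z forward; pixel columns grow to the right and rows downward; lengths in mm; the calibration is good to about 2 mm. A picture is of the moment at which its call begins: read the wrist's pose just before it. camera_model takes no time and is no camera call; for the wrist camera it gives the pose at the moment of the call.
- bot.close_job(): hands the job in; it is judged then, once.
The state is a dict: "time": time; "joint_positions": joint angles; "dq": joint speeds; "tau": joint torques, N m; "tool_pos": TCP position; "tcp_rot": TCP orientation; "contact_force": force on the tool from outside, world axes, zero at the start; "moment": the same for the moment, N m; "grip_width": finger opening in mm; "finger_force": force on a finger pad.
Only numpy, scipy, OpenCV 4.12 (cv2) and the standard library are available. Lean on these libraries where they do the work, as an engineer would, in place of code of your own. Each camera call takes 0.05 s, during which the arm holds its last target. There are 200 camera calls.

TASK

The gilded rose stands proud on its spindle in the carved panel because its notch is not over the steel locating pin. With a fingertip, turn the rose by its raised lobes, either way round, until the notch in its rim stands over the pin, then press the rose down until it sits fully home on the panel, and draw back. It is a touch-and-push job: do not lift the rose, and leave the jar, the dish and the sanding block where they are.

Things in the scene. Friction and masses are not known exactly. Their poses are not given: they have to be found in the camera images.
- panel: fixed dark wood panel flat on the table, 240 (its x) by 300 mm (its y), top face 40 mm above the table, gilded edge moulding 16 mm wide and 8 mm higher. Origin: centre of its underside, at table height. The rose turns about the vertical line through this origin; the pin stands 70 mm from it along the panel's +x.
- rose: gold round rose, 140 mm across, 450 g, disc 14 mm thick. Origin: on its axis at its underside; x points to the notch, z up. It turns endlessly either way against 0.15 N m of friction and stays where left. Its underside starts 13.5 to 15.5 mm above the panel's top face, just clear of the pin; home, it rests on that face. Pressed down misaligned, the pin stops it about 10 mm short of home.
- boss_top (a point): centre of the rose's flat round boss, on the axis, 34 mm above the rose's underside; the boss is 40 mm across: the place to press. The rose slides on a hidden spindle against 8 N of friction and stays at the height where it is left: about 4 N presses it down, about 12 N would lift it.
- lobe (a point): outer end of one of four equal raised lobes (this one 45 degrees counter-clockwise from the notch), 61 mm from the axis, at the lobe's top, 30 mm above the underside. Lobes: radial bars, upright sides, 18 mm wide, 16 mm above the disc's face, at 45, 135, 225, 315 degrees from the notch. Between them, 50 mm from the axis mid-gap, 26 mm are free to either lobe.
- notch (a point): middle of the rose's notch: on the rim, 70 mm from the axis, at the height of the rose's underside. The notch is an open slot 18 mm wide, cut 14 mm deep into the rim and through the disc, with straight walls.
- pin_foot (a point): foot of the fixed steel pin, on its axis at the panel's top face. Pin 12 mm in diameter, 12 mm high, domed, half of it showing beyond the rose's rim; a flat steel strap runs outward from it. With the rose home the notch point is here; the notch leaves 3 mm on either side of the pin, and the dome draws the rose in from up to about 5 mm off.
- varnish: loose amber glass jar with black lid, 48 mm in diameter, 75 mm high, beside the panel; origin at the centre of its underside. To be left alone.
- dish: loose white ceramic cup, 68 mm across, 45 mm high, beside the panel; origin at the centre of its underside. To be left alone.
- sanding_block: loose cork block 65 by 40 by 28 mm beside the panel; origin at the centre of its underside. To be left alone.

How it is judged:
By the outcome, as a careful person would: the job done as asked, in the order asked, and still so for the second after the job is handed in, with the robot touching nothing.
It also fails if it takes over 61 s, if anything falls off the work surface, if the arm or the gripper's body presses on something with over 40 N, if the wrist force passes 120 N, or if a joint passes its speed limit or range.

## Working session

There is one attempt and no reset: what is moved stays moved. The work goes in short steps, Python scripts to look and compute and a tool call to move; the robot and the scene stay as the last step left them, time stands still between calls to the robot, and variables do not carry over. Pictures are saved under pics/ and viewed, at most 10 in all, crops included, and the job is handed in when it is done.

Besides the shell and the picture viewer there is one more tool, called after ">>>" as name([rows], argument=value, ...), one row to a line, values as JSON. carry_out: Moves the arm, as the interface text tells. Its arguments: {"type":"object","properties":{"plan":{"type":"array"},"gripper":{"type":"number"}},"required":["plan"]}

```bash
mkdir -p pics
python3 - <<'E'
from plant import bot
import cv2,numpy as np
o=bot.get_obs();print(o['time'],o['tool_pos'],o['tcp_rot'],o['grip_width'],bot.grip_point_offset)
for n in('top','side'):
    im=bot.capture(n);m=bot.camera_model(n);cv2.imwrite(f'pics/{n}0.png',im[:,:,::-1])
    print(n,m['camera_matrix'].tolist(),np.round(-m['R'].T@m['t'],0),np.round(m['R'],3).tolist())
E
```

```text
0.0 [150.83126661 502.44331038 226.02838852] [-3.14004354e+00 -2.19607232e-04  2.84978938e+00] 91.76284022551305 18.8
top [[433.8382359051464, 0.0, 320.07255382491047], [0.0, 433.8382359051464, 200.33196345122008], [0.0, 0.0, 1.0]] [ 436.   42. 1099.] [[0.009, -1.0, -0.008], [-0.993, -0.008, -0.119], [0.119, 0.009, -0.993]]
side [[423.58153511828345, 0.0, 308.73262175737716], [0.0, 423.58153511828345, 208.05383006999818], [0.0, 0.0, 1.0]] [  55. -659.  632.] [[0.812, -0.584, -0.009], [-0.318, -0.43, -0.845], [0.489, 0.689, -0.535]]
```

View pics/top0.png

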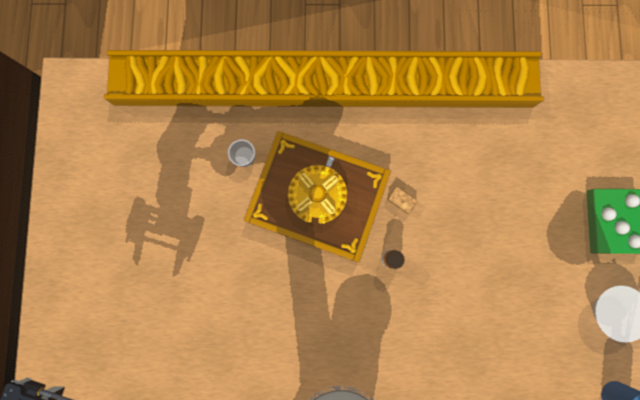

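View pics/side0.png

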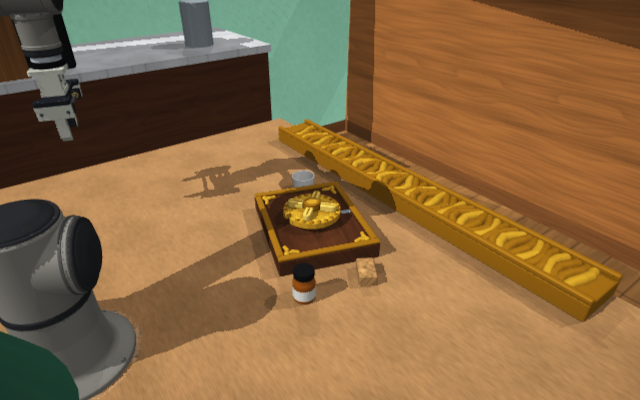

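The top view shows the rose at about (317,194), the strap at about (330,160) and a possible notch near (315,221). I'll zoom in and measure the panel from its outline.

```bash
cat > h.py <<'E'
from plant import bot
import cv2,numpy as np
def ray(n,uv,z,m=None):
    m=m or bot.camera_model(n);c=-m['R'].T@m['t']
    d=m['R'].T@np.linalg.inv(m['camera_matrix'])@np.r_[uv,1.]
    return c+d*(z-c[2])/d[2]
def pix(n,X,m=None):
    m=m or bot.camera_model(n);p=m['camera_matrix']@(m['R']@np.array(X,float)+m['t']);return p[:2]/p[2]
E
python3 - <<'E'
from h import *
im=cv2.imread('pics/top0.png')
c=im[125:270,235:425];cv2.imwrite('pics/z.png',cv2.resize(c,None,fx=4,fy=4,interpolation=cv2.INTER_CUBIC))
hsv=cv2.cvtColor(im,cv2.COLOR_BGR2HSV)
g=cv2.inRange(hsv,(15,170,60),(32,255,255));g[:115]=0
cs,_=cv2.findContours(g,cv2.RETR_EXTERNAL,cv2.CHAIN_APPROX_NONE)
k=max(cs,key=cv2.contourArea);r=cv2.minAreaRect(k);print(r)
b=np.array([ray('top',p,48) for p in cv2.boxPoints(r)]);print(b.round(1),b.mean(0).round(1),np.linalg.norm(np.diff(b,axis=0),axis=1))
m=g.copy();yy,xx=np.mgrid[:400,:640];m[(xx-317)**2+(yy-194)**2>33**2]=0
cs,_=cv2.findContours(m,cv2.RETR_EXTERNAL,cv2.CHAIN_APPROX_NONE);k=max(cs,key=cv2.contourArea)
P=np.array([ray('top',p,68)[:2] for p in k[:,0].astype(float)])
e=cv2.fitEllipse(P.astype(np.float32));print('rose',e)
E
```

```text
((317.1153869628906, 195.576904296875), (122.89730834960938, 97.73934936523438), 19.653823852539062)
[[ 510.6  238.8   48. ]
 [ 740.8  163.6   48. ]
 [ 638.3 -123.1   48. ]
 [ 413.7  -41.9   48. ]] [575.8  59.4  48. ] [242.14121441 304.49655194 238.80796502]
rose ((577.0264892578125, 58.546043395996094), (142.06460571289062, 145.52899169921875), 176.79415893554688)
```

View pics/z.png

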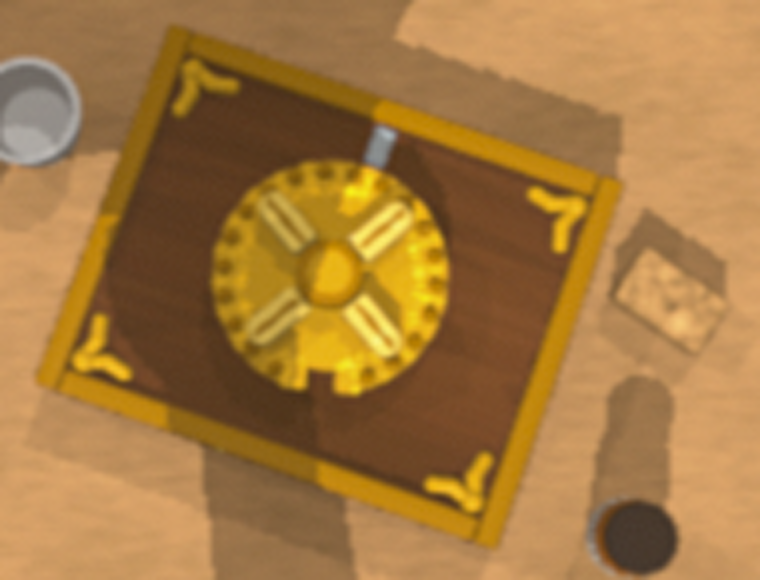

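The zoom shows the rose centre near zoomed (330,275), the notch near (320,380) and the strap at (381,145). So the notch is at about +175° and the pin at about −19° in the world frame. The panel sides measure about 242 × 304 mm, which matches. The plan is to set the open fingers in opposite gaps, turn about the axis, then press with the fingers closed.

>>> carry_out([
  {"tx":34.5,"ty":-36,"rz":0.017},
  {"tx":34.5,"ty":-36,"rz":0.017},
  {"tx":34.5,"ty":-36,"rz":0.017},
  {"tx":34.5,"ty":-36,"rz":0.017},
  {"tx":34.5,"ty":-36,"rz":0.017},
  {"tx":34.5,"ty":-36,"rz":0.017},
  {"tx":34.5,"ty":-36,"rz":0.017},
  {"tx":34.5,"ty":-36,"rz":0.017},
  {"tx":34.5,"ty":-36,"rz":0.017},
  {"tx":34.5,"ty":-36,"rz":0.017},
  {"tx":34.5,"ty":-36,"rz":0.017},
  {"tx":34.5,"ty":-36,"rz":0.017},
], gripper=0)

```text
invalid input at $.plan[0]: expected keys tx, ty, tz, rx, ry, rz
```

>>> carry_out([
  {"tx":12,"ty":-12},
  {"tx":0},
])

```text
invalid input at $.plan[0]: expected keys tx, ty, tz, rx, ry, rz
```

Run:
```python
from h import *
o=bot.get_obs();print(o['time'],o['tool_pos'],o['tcp_rot'],o['joint_positions'],o['contact_force'])
m=bot.camera_model('wrist');im=bot.capture('wrist')
cv2.imwrite('pics/w1.png',im[:,:,::-1])
print(-m['R'].T@m['t'],m['R'].round(3).tolist(),m['camera_matrix'][0,0])
print(pix('wrist',(576.5,59,88),m))
```

```text
0.1 [150.8623486  502.47755949 226.09889372] [-3.14022008e+00 -1.83420205e-04  2.84979165e+00] [ 1.13298890e+00  3.42668086e-01  1.52494369e+00 -1.90498793e-05
  1.27536553e+00 -1.46000988e-01] [-0.58680213 -0.4654051  -0.05902214]
[ 86.37742399 521.58938941 385.2817858 ] [[0.287, 0.958, -0.002], [0.928, -0.277, 0.25], [0.239, -0.073, -0.968]] 293.11724263839363
[116.41891424 539.02955831]
```

View pics/w1.png

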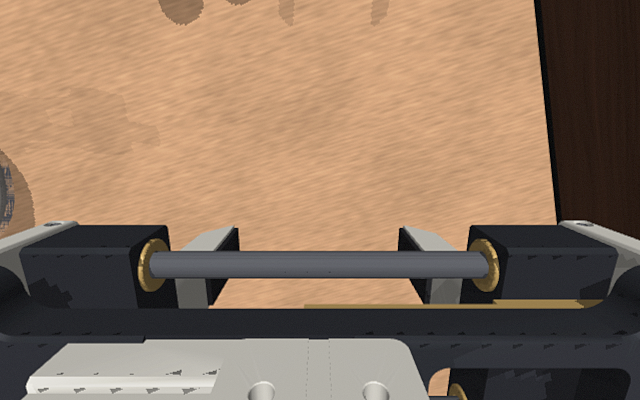

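That view only shows empty table, because both moves were refused: every row needs all six keys. The wrist camera sits 67 mm along tool +x, so I'll first stop 65 mm beyond the rose to look.

>>> carry_out([
  {"tx":36,"ty":-34,"tz":0,"rx":0,"ry":0,"rz":0.017},
  {"tx":36,"ty":-34,"tz":0,"rx":0,"ry":0,"rz":0.017},
  {"tx":36,"ty":-34,"tz":0,"rx":0,"ry":0,"rz":0.017},
  {"tx":36,"ty":-34,"tz":0,"rx":0,"ry":0,"rz":0.017},
  {"tx":36,"ty":-34,"tz":0,"rx":0,"ry":0,"rz":0.017},
  {"tx":36,"ty":-34,"tz":0,"rx":0,"ry":0,"rz":0.017},
  {"tx":36,"ty":-34,"tz":0,"rx":0,"ry":0,"rz":0.017},
  {"tx":36,"ty":-34,"tz":0,"rx":0,"ry":0,"rz":0.017},
  {"tx":36,"ty":-34,"tz":0,"rx":0,"ry":0,"rz":0.017},
  {"tx":36,"ty":-34,"tz":0,"rx":0,"ry":0,"rz":0.017},
  {"tx":36,"ty":-34,"tz":0,"rx":0,"ry":0,"rz":0.017},
  {"tx":36,"ty":-34,"tz":0,"rx":0,"ry":0,"rz":0.017},
], gripper=0)

```text
time: 1.35
tool_pos: [584.1, 93.1, 226.5]
tcp_rot: [3.141, -0.0, 3.054]
contact_force: [1.3, 0.8, 0.4]
grip_width: 91.6
finger_force: 0.0
```

>>> carry_out([
  {"tx":28,"ty":-18,"tz":0,"rx":0,"ry":0,"rz":0},
  {"tx":28,"ty":-18,"tz":0,"rx":0,"ry":0,"rz":0},
  {"tx":0,"ty":0,"tz":0,"rx":0,"ry":0,"rz":0},
  {"tx":0,"ty":0,"tz":0,"rx":0,"ry":0,"rz":0},
])

```text
time: 1.75
tool_pos: [638.7, 58.6, 225.7]
tcp_rot: [3.141, -0.002, 3.053]
contact_force: [-0.5, 0.4, -0.5]
grip_width: 91.8
finger_force: 0.0
```

Run:
```python
from h import *
o=bot.get_obs();print(o['time'],o['tool_pos'],o['tcp_rot'],o['joint_positions'],o['contact_force'])
m=bot.camera_model('wrist');im=bot.capture('wrist')
cv2.imwrite('pics/w2.png',im[:,:,::-1])
print(pix('wrist',(576.5,59,88),m));np.savez('w2.npz',**m)
```

```text
1.75 [638.70468287  58.59752886 225.67897435] [ 3.14128690e+00 -2.03818823e-03  3.05282450e+00] [-2.81262713e-02  5.63338359e-01  1.16946744e+00  4.34258463e-04
  1.41080278e+00 -1.51022374e+00] [-0.50921818  0.41802834 -0.46461683]
[313.5192297  129.48684579]
```

View pics/w2.png

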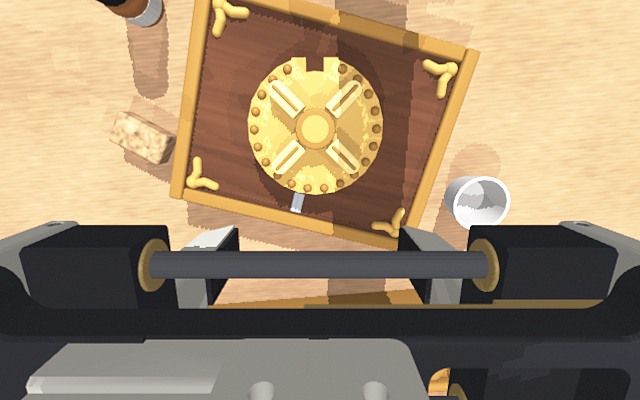

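The picture shows the boss at (316,128), the notch at about (316,64), the strap at about (297,203) and the jar and block at upper left. I'll turn these pixels into points.

Run:
```python
from h import *
m=dict(np.load('w2.npz'));im=cv2.imread('pics/w2.png')
h=cv2.cvtColor(im,cv2.COLOR_BGR2HSV)
g=cv2.inRange(h,(18,70,90),(35,255,255));yy,xx=np.mgrid[:400,:640];g[(xx-316)**2+(yy-125)**2>78**2]=0
g=cv2.morphologyEx(g,cv2.MORPH_CLOSE,np.ones((3,3),np.uint8))
k=max(cv2.findContours(g,0,1)[0],key=cv2.contourArea)
P=np.array([ray('',p,68.5,m)[:2] for p in k[:,0].astype(float)])
(c,s,a)=cv2.fitEllipse(cv2.convexHull(P.astype(np.float32)));print('rim centre',c,s)
c=np.array(c)
# notch: hull defects
hull=cv2.convexHull(k,returnPoints=False);d=cv2.convexityDefects(k,np.sort(hull,0)[::-1])
for s_,e_,f,dd in d[:,0]:
    if dd>256*5:
        S,E=k[s_,0],k[e_,0];M=ray('',(S+E)/2.,68.5,m)[:2]-c
        print('defect',S,E,k[f,0],dd/256,np.degrees(np.arctan2(*M[::-1])),np.hypot(*M))
print('boss',ray('',(316,128),88.5,m))
st=cv2.inRange(h,(95,0,120),(135,90,255));st[:185]=0;st[216:]=0;st[:,:270]=0;st[:,320:]=0
p=np.argwhere(st)[:,::-1].mean(0);M=ray('',p,42,m)[:2];print('strap',p,M,[np.degrees(np.arctan2(*(M-q)[::-1])) for q in (c,np.array([576.2,59.]))],st.sum()/255)
```

```text
rim centre (575.5558471679688, 60.26719284057617) (140.94200134277344, 142.08023071289062)
defect [336  57] [292  57] [310  72] 15.0 175.5789660846738 68.54928460747706
boss [575.29003622  61.5680179   88.5       ]
strap [297.19662921 201.85955056] [660.37661621  30.71299085] [np.float64(-19.209930598378797), np.float64(-18.574590719967457)] 178.0
```

The axis is at about (575.6, 60), the rim is about 141 mm across as it should be, the notch is at about 175° and the pin at −19.2°. That means about −194° clockwise, after about 22° of free travel. Moving over the axis and down into the gaps.

>>> carry_out([
  {"tx":-32,"ty":1,"tz":0,"rx":0,"ry":0,"rz":0},
  {"tx":-31,"ty":0.5,"tz":0,"rx":0,"ry":0,"rz":0},
  {"tx":0,"ty":0,"tz":-40,"rx":0,"ry":0,"rz":0},
  {"tx":0,"ty":0,"tz":-40,"rx":0,"ry":0,"rz":0},
  {"tx":0,"ty":0,"tz":-30,"rx":0,"ry":0,"rz":0},
  {"tx":0,"ty":0,"tz":-20,"rx":0,"ry":0,"rz":0},
  {"tx":0,"ty":0,"tz":-10,"rx":0,"ry":0,"rz":0},
  {"tx":0,"ty":0,"tz":-10,"rx":0,"ry":0,"rz":0},
  {"tx":0,"ty":0,"tz":0,"rx":0,"ry":0,"rz":0},
  {"tx":0,"ty":0,"tz":0,"rx":0,"ry":0,"rz":0},
])

```text
time: 2.8
tool_pos: [576.4, 60.6, 77.7]
tcp_rot: [3.141, 0.001, 3.054]
contact_force: [1.1, 0.6, -0.0]
grip_width: 91.8
finger_force: 0.0
```

>>> carry_out([
  {"tx":0,"ty":0,"tz":0,"rx":0,"ry":0,"rz":-0.1},
  {"tx":0,"ty":0,"tz":0,"rx":0,"ry":0,"rz":-0.1},
  {"tx":0,"ty":0,"tz":0,"rx":0,"ry":0,"rz":-0.1},
  {"tx":0,"ty":0,"tz":0,"rx":0,"ry":0,"rz":-0.05},
  {"tx":0,"ty":0,"tz":0,"rx":0,"ry":0,"rz":-0.05},
  {"tx":0,"ty":0,"tz":0,"rx":0,"ry":0,"rz":-0.05},
  {"tx":0,"ty":0,"tz":0,"rx":0,"ry":0,"rz":-0.05},
  {"tx":0,"ty":0,"tz":0,"rx":0,"ry":0,"rz":-0.05},
])

```text
time: 3.6
tool_pos: [576.4, 60.6, 78.0]
tcp_rot: [3.14, 0.001, 2.502]
contact_force: [-1.0, 1.8, 1.2]
grip_width: 91.8
finger_force: 1.6
```

Run:
```python
from h import *
o=bot.get_obs();print({k:np.round(o[k],3).tolist() for k in ('time','tool_pos','tcp_rot','contact_force','moment','grip_width','finger_force','joint_positions')})
```

```text
{'time': 3.6, 'tool_pos': [576.366, 60.6, 77.997], 'tcp_rot': [3.14, 0.001, 2.502], 'contact_force': [-0.965, 1.817, 1.221], 'moment': [0.146, 0.18, 0.188], 'grip_width': 91.832, 'finger_force': 1.622, 'joint_positions': [-0.028, 0.591, 1.56, 0.0, 0.989, -0.959]}
```

Contact is made: the moment is about 0.19 N m. Turning on clockwise, stopping a little short.

>>> carry_out([
  {"tx":0,"ty":0,"tz":0,"rx":0,"ry":0,"rz":-0.1},
  {"tx":0,"ty":0,"tz":0,"rx":0,"ry":0,"rz":-0.1},
  {"tx":0,"ty":0,"tz":0,"rx":0,"ry":0,"rz":-0.1},
  {"tx":0,"ty":0,"tz":0,"rx":0,"ry":0,"rz":-0.1},
  {"tx":0,"ty":0,"tz":0,"rx":0,"ry":0,"rz":-0.1},
  {"tx":0,"ty":0,"tz":0,"rx":0,"ry":0,"rz":-0.1},
  {"tx":0,"ty":0,"tz":0,"rx":0,"ry":0,"rz":-0.1},
  {"tx":0,"ty":0,"tz":0,"rx":0,"ry":0,"rz":-0.1},
  {"tx":0,"ty":0,"tz":0,"rx":0,"ry":0,"rz":-0.1},
  {"tx":0,"ty":0,"tz":0,"rx":0,"ry":0,"rz":-0.1},
  {"tx":0,"ty":0,"tz":0,"rx":0,"ry":0,"rz":-0.1},
  {"tx":0,"ty":0,"tz":0,"rx":0,"ry":0,"rz":-0.1},
])

```text
time: 4.8
tool_pos: [576.4, 60.6, 78.0]
tcp_rot: [3.14, -0.001, 1.3]
contact_force: [0.0, 0.1, 0.7]
grip_width: 92.3
finger_force: 1.8
```

>>> carry_out([
  {"tx":0,"ty":0,"tz":0,"rx":0,"ry":0,"rz":-0.1},
  {"tx":0,"ty":0,"tz":0,"rx":0,"ry":0,"rz":-0.1},
  {"tx":0,"ty":0,"tz":0,"rx":0,"ry":0,"rz":-0.1},
  {"tx":0,"ty":0,"tz":0,"rx":0,"ry":0,"rz":-0.1},
  {"tx":0,"ty":0,"tz":0,"rx":0,"ry":0,"rz":-0.1},
  {"tx":0,"ty":0,"tz":0,"rx":0,"ry":0,"rz":-0.1},
  {"tx":0,"ty":0,"tz":0,"rx":0,"ry":0,"rz":-0.1},
  {"tx":0,"ty":0,"tz":0,"rx":0,"ry":0,"rz":-0.1},
  {"tx":0,"ty":0,"tz":0,"rx":0,"ry":0,"rz":-0.1},
  {"tx":0,"ty":0,"tz":0,"rx":0,"ry":0,"rz":-0.1},
  {"tx":0,"ty":0,"tz":0,"rx":0,"ry":0,"rz":-0.1},
  {"tx":0,"ty":0,"tz":0,"rx":0,"ry":0,"rz":-0.1},
])

```text
time: 6.0
tool_pos: [576.4, 60.7, 78.0]
tcp_rot: [-3.142, -0.002, 0.1]
contact_force: [-1.7, 0.5, 1.2]
grip_width: 91.5
finger_force: 1.8
```

>>> carry_out([
  {"tx":0,"ty":0,"tz":0,"rx":0,"ry":0,"rz":-0.1},
  {"tx":0,"ty":0,"tz":0,"rx":0,"ry":0,"rz":-0.1},
  {"tx":0,"ty":0,"tz":0,"rx":0,"ry":0,"rz":-0.1},
  {"tx":0,"ty":0,"tz":0,"rx":0,"ry":0,"rz":-0.1},
  {"tx":0,"ty":0,"tz":0,"rx":0,"ry":0,"rz":-0.1},
  {"tx":0,"ty":0,"tz":0,"rx":0,"ry":0,"rz":-0.1},
  {"tx":0,"ty":0,"tz":0,"rx":0,"ry":0,"rz":-0.1},
  {"tx":0,"ty":0,"tz":0,"rx":0,"ry":0,"rz":-0.05},
  {"tx":0,"ty":0,"tz":0,"rx":0,"ry":0,"rz":0},
  {"tx":0,"ty":0,"tz":0,"rx":0,"ry":0,"rz":0},
])

```text
time: 7.0
tool_pos: [576.5, 60.5, 77.6]
tcp_rot: [-3.141, -0.001, -0.645]
contact_force: [-0.4, 1.3, 0.4]
grip_width: 91.6
finger_force: 0.6
```

Run:
```python
from h import *
o=bot.get_obs();print({k:np.round(o[k],3).tolist() for k in ('time','tool_pos','tcp_rot','contact_force','moment','grip_width','finger_force','joint_positions')})
im=bot.capture('wrist');cv2.imwrite('pics/w3.png',im[:,:,::-1])
im=bot.capture('top')[:,:,::-1];cv2.imwrite('pics/t3.png',cv2.resize(im[125:270,235:425],None,fx=4,fy=4,interpolation=cv2.INTER_CUBIC))
```

```text
{'time': 7.0, 'tool_pos': [576.508, 60.464, 77.615], 'tcp_rot': [-3.141, -0.001, -0.645], 'contact_force': [-0.385, 1.34, 0.418], 'moment': [0.224, 0.237, 0.052], 'grip_width': 91.617, 'finger_force': 0.552, 'joint_positions': [-0.028, 0.592, 1.56, 0.0, 0.988, 2.188]}
```

View pics/w3.png

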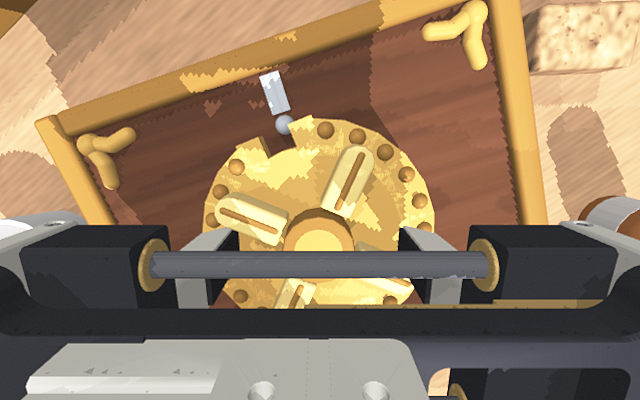

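The wrist view shows the notch around (280,140) and the domed pin at (285,125), so a few degrees clockwise remain. I'll zoom in and measure.

Run:
```python
from h import *
im=cv2.imread('pics/w3.png');cv2.imwrite('pics/w3z.png',cv2.resize(im[60:180,220:380],None,fx=5,fy=5,interpolation=cv2.INTER_CUBIC))
```

```text
(no output)
```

View pics/w3z.png

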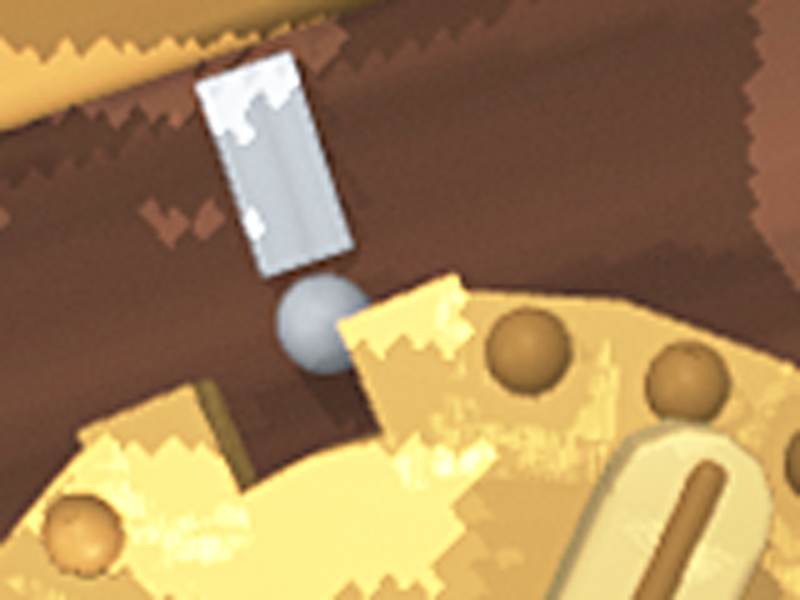

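Zoomed positions: notch mouth corners (195,383) and (340,322), floor corners (243,492) and (385,438), pin ball at (322,325), strap axis from (247,68) to (307,260).

Run:
```python
from h import *
m=bot.camera_model('wrist');c=np.array([575.7,60.2])
def P(x,y,z): return ray('',(220+(x-2)/5,60+(y-2)/5),z,m)[:2]
an=lambda v:np.degrees(np.arctan2(v[1],v[0])).round(2)
for z in (67.5,69.5):
    a,b,d,e=[P(*q,z) for q in((195,383),(340,322),(243,492),(385,438))]
    print('mouth',an((a+b)/2-c),np.linalg.norm((a+b)/2-c),np.linalg.norm(a-b),'floor',an((d+e)/2-c),np.linalg.norm((d+e)/2-c),'walls dir',an(a-d),an(b-e))
p=P(322,325,47);print('pin',p,an(p-c),np.linalg.norm(p-c))
s,t=P(247,68,41),P(307,260,41);print('strap',an(s-t),an((s+t)/2-c))
```

```text
mouth -15.27 68.39606817973376 17.82958646361059 floor -15.15 54.96556904088066 walls dir -15.15 -16.38
mouth -15.52 68.32501066849456 17.618598819560898 floor -15.46 55.052971767226516 walls dir -15.15 -16.38
pin [641.67429     37.27208441] -19.16 69.84480119981853
strap -20.52 -19.47
```

All sizes check (17.8 mm notch, radii 55, 68 and 70 mm). The notch is at −15.4° and the pin at −19.3°, so it needs −0.068 rad more. Then I'll ease off the lobes and look.

>>> carry_out([
  {"tx":0,"ty":0,"tz":0,"rx":0,"ry":0,"rz":-0.03},
  {"tx":0,"ty":0,"tz":0,"rx":0,"ry":0,"rz":-0.03},
  {"tx":0,"ty":0,"tz":0,"rx":0,"ry":0,"rz":-0.008},
  {"tx":0,"ty":0,"tz":0,"rx":0,"ry":0,"rz":0},
  {"tx":0,"ty":0,"tz":0,"rx":0,"ry":0,"rz":0},
  {"tx":0,"ty":0,"tz":0,"rx":0,"ry":0,"rz":0.05},
  {"tx":0,"ty":0,"tz":0,"rx":0,"ry":0,"rz":0.1},
  {"tx":0,"ty":0,"tz":0,"rx":0,"ry":0,"rz":0.1},
  {"tx":0,"ty":0,"tz":0,"rx":0,"ry":0,"rz":0},
  {"tx":0,"ty":0,"tz":0,"rx":0,"ry":0,"rz":0},
])

```text
time: 8.1
tool_pos: [575.9, 60.0, 76.5]
tcp_rot: [3.141, 0.0, -0.467]
contact_force: [0.3, -0.1, 0.5]
grip_width: 91.7
finger_force: 0.0
```

Run:
```python
from h import *
o=bot.get_obs();print(o['tcp_rot'],o['tool_pos'])
m=bot.camera_model('wrist');np.savez('w4.npz',**m);im=bot.capture('wrist')[:,:,::-1]
u,v=pix('',(645,37,50),m).astype(int);x0,y0=u-80,max(v-50,0);print(x0,y0)
cv2.imwrite('pics/w4z.png',cv2.resize(im[y0:y0+120,x0:x0+160],None,fx=5,fy=5,interpolation=cv2.INTER_CUBIC))
```

```text
[ 3.14103173e+00  2.24872277e-04 -4.66955245e-01] [575.91973953  60.04463748  76.51550255]
219 64
```

View pics/w4z.png

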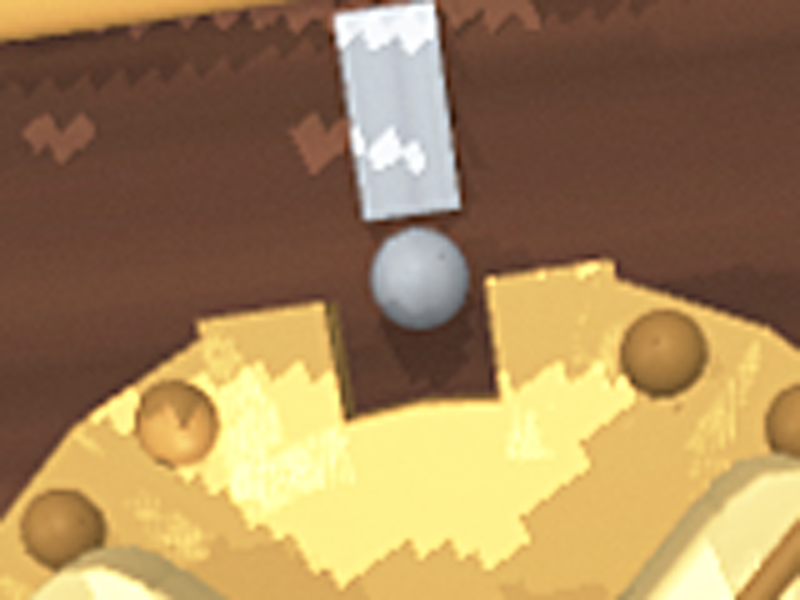

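The pin at (420,278) stands centred in front of the notch, whose mouth runs (325,303) to (488,280) and floor (348,418) to (498,400). I'll check the numbers, rise and shut the fingers.

Run:
```python
from h import *
m=dict(np.load('w4.npz'));c=np.array([575.7,60.2])
def P(x,y,z): return ray('',(219+(x-2)/5,64+(y-2)/5),z,m)[:2]
an=lambda v:np.degrees(np.arctan2(v[1],v[0])).round(2)
a,b,d,e=[P(*q,68.5) for q in((325,303),(488,280),(348,418),(498,400))]
p=P(420,278,47);print(an((a+b)/2-c),an((d+e)/2-c),'pin',an(p-c),np.linalg.norm(p-c),an(P(385,10,41)-P(411,213,41)))
```

```text
-18.84 -18.73 pin -19.39 70.04953802243277 -19.9
```

>>> carry_out([
  {"tx":0,"ty":0,"tz":20,"rx":0,"ry":0,"rz":0},
  {"tx":0,"ty":0,"tz":30,"rx":0,"ry":0,"rz":0},
  {"tx":0,"ty":0,"tz":0,"rx":0,"ry":0,"rz":0},
])

```text
time: 8.45
tool_pos: [578.4, 60.2, 130.5]
tcp_rot: [-3.139, -0.007, -0.466]
contact_force: [-0.4, 0.7, 0.5]
grip_width: 91.7
finger_force: 0.0
```

>>> carry_out([
  {"tx":0,"ty":0,"tz":0,"rx":0,"ry":0,"rz":0},
  {"tx":0,"ty":0,"tz":0,"rx":0,"ry":0,"rz":0},
  {"tx":0,"ty":0,"tz":0,"rx":0,"ry":0,"rz":0},
  {"tx":0,"ty":0,"tz":0,"rx":0,"ry":0,"rz":0},
  {"tx":0,"ty":0,"tz":0,"rx":0,"ry":0,"rz":0},
  {"tx":0,"ty":0,"tz":0,"rx":0,"ry":0,"rz":0},
  {"tx":0,"ty":0,"tz":0,"rx":0,"ry":0,"rz":0},
  {"tx":0,"ty":0,"tz":0,"rx":0,"ry":0,"rz":0},
  {"tx":0,"ty":0,"tz":0,"rx":0,"ry":0,"rz":0},
  {"tx":0,"ty":0,"tz":0,"rx":0,"ry":0,"rz":0},
  {"tx":0,"ty":0,"tz":0,"rx":0,"ry":0,"rz":0},
  {"tx":0,"ty":0,"tz":0,"rx":0,"ry":0,"rz":0},
], gripper=1)

```text
time: 9.65
tool_pos: [576.0, 60.3, 126.8]
tcp_rot: [3.142, -0.0, -0.464]
contact_force: [0.3, -0.3, -0.4]
grip_width: 2.0
finger_force: 0.0
```

It's within 0.7 mm, well inside the 3 mm play. Now pressing on the boss: down to about 84 first, then further.

>>> carry_out([
  {"tx":0,"ty":0,"tz":-20,"rx":0,"ry":0,"rz":0},
  {"tx":0,"ty":0,"tz":-12,"rx":0,"ry":0,"rz":0},
  {"tx":0,"ty":0,"tz":-3,"rx":0,"ry":0,"rz":0},
  {"tx":0,"ty":0,"tz":-2,"rx":0,"ry":0,"rz":0},
  {"tx":0,"ty":0,"tz":-2,"rx":0,"ry":0,"rz":0},
  {"tx":0,"ty":0,"tz":-2,"rx":0,"ry":0,"rz":0},
  {"tx":0,"ty":0,"tz":-2,"rx":0,"ry":0,"rz":0},
  {"tx":0,"ty":0,"tz":0,"rx":0,"ry":0,"rz":0},
])

```text
time: 10.45
tool_pos: [576.2, 60.3, 83.9]
tcp_rot: [-3.141, -0.001, -0.464]
contact_force: [-0.4, -0.8, 1.9]
grip_width: 0.5
finger_force: 0.8
```

>>> carry_out([
  {"tx":0,"ty":0,"tz":-2,"rx":0,"ry":0,"rz":0},
  {"tx":0,"ty":0,"tz":-2,"rx":0,"ry":0,"rz":0},
  {"tx":0,"ty":0,"tz":-2,"rx":0,"ry":0,"rz":0},
  {"tx":0,"ty":0,"tz":-1,"rx":0,"ry":0,"rz":0},
  {"tx":0,"ty":0,"tz":0,"rx":0,"ry":0,"rz":0},
])

```text
time: 10.95
tool_pos: [576.1, 60.3, 76.5]
tcp_rot: [3.142, -0.0, -0.464]
contact_force: [1.1, 1.0, 0.7]
grip_width: 0.4
finger_force: 0.5
```

It's past the misaligned stop (boss at about 84), so the notch is on the pin. Pressing the rest.

>>> carry_out([
  {"tx":0,"ty":0,"tz":-1,"rx":0,"ry":0,"rz":0},
  {"tx":0,"ty":0,"tz":-1,"rx":0,"ry":0,"rz":0},
  {"tx":0,"ty":0,"tz":0,"rx":0,"ry":0,"rz":0},
])

```text
time: 11.25
tool_pos: [576.1, 60.3, 74.6]
tcp_rot: [3.142, -0.0, -0.464]
contact_force: [-0.1, 0.7, 1.5]
grip_width: 0.6
finger_force: 0.7
```

>>> carry_out([
  {"tx":0,"ty":0,"tz":-0.5,"rx":0,"ry":0,"rz":0},
  {"tx":0,"ty":0,"tz":-0.5,"rx":0,"ry":0,"rz":0},
  {"tx":0,"ty":0,"tz":0,"rx":0,"ry":0,"rz":0},
  {"tx":0,"ty":0,"tz":0,"rx":0,"ry":0,"rz":0},
])

```text
time: 11.65
tool_pos: [576.2, 60.3, 74.2]
tcp_rot: [-3.141, -0.001, -0.464]
contact_force: [0.2, 0.7, 5.8]
grip_width: 0.5
finger_force: 2.8
```

>>> carry_out([
  {"tx":0,"ty":0,"tz":-0.5,"rx":0,"ry":0,"rz":0},
  {"tx":0,"ty":0,"tz":-0.5,"rx":0,"ry":0,"rz":0},
  {"tx":0,"ty":0,"tz":0,"rx":0,"ry":0,"rz":0},
])

```text
time: 11.95
tool_pos: [576.3, 60.3, 74.1]
tcp_rot: [-3.141, -0.001, -0.464]
contact_force: [-2.6, -0.8, 12.3]
grip_width: 0.2
finger_force: 5.8
```

>>> carry_out([
  {"tx":0,"ty":0,"tz":-0.5,"rx":0,"ry":0,"rz":0},
  {"tx":0,"ty":0,"tz":-0.5,"rx":0,"ry":0,"rz":0},
  {"tx":0,"ty":0,"tz":0,"rx":0,"ry":0,"rz":0},
])

```text
time: 12.25
tool_pos: [576.5, 60.3, 74.0]
tcp_rot: [-3.141, -0.002, -0.464]
contact_force: [-4.7, -1.3, 17.6]
grip_width: 0.5
finger_force: 8.9
```

It's a hard stop at z = 74.0 mm, exactly the home height (40 + 34). Drawing back and checking.

>>> carry_out([
  {"tx":0,"ty":0,"tz":2,"rx":0,"ry":0,"rz":0},
  {"tx":0,"ty":0,"tz":8,"rx":0,"ry":0,"rz":0},
  {"tx":0,"ty":0,"tz":30,"rx":0,"ry":0,"rz":0},
  {"tx":0,"ty":0,"tz":40,"rx":0,"ry":0,"rz":0},
  {"tx":-30,"ty":0,"tz":40,"rx":0,"ry":0,"rz":0},
  {"tx":-30,"ty":0,"tz":20,"rx":0,"ry":0,"rz":0},
  {"tx":0,"ty":0,"tz":0,"rx":0,"ry":0,"rz":0},
  {"tx":0,"ty":0,"tz":0,"rx":0,"ry":0,"rz":0},
])

```text
time: 13.05
tool_pos: [516.0, 60.4, 212.1]
tcp_rot: [-3.141, -0.001, -0.464]
contact_force: [0.6, -0.6, -0.7]
grip_width: 0.6
finger_force: 0.0
```

Run:
```python
from h import *
im=bot.capture('wrist')[:,:,::-1];cv2.imwrite('pics/w5.png',im)
```

```text
(no output)
```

View pics/w5.png

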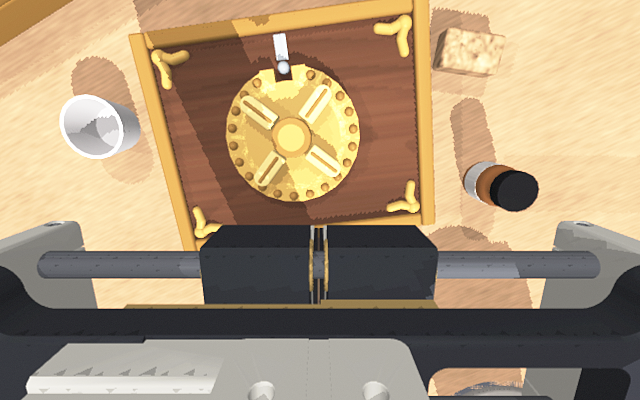

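The pin stands in the notch at (283,68), the rose is down at (291,135), and the cup, jar and block are undisturbed. Handing in.

```bash
python3 -c "
from plant import bot
print(bot.close_job())"
```

```text
the job is handed in; nothing more can be done
None
```

The rose is turned with its notch over the pin and pressed fully home (hard stop with the boss at 74.0 mm, the home height); the arm is clear, the jar, dish and block look undisturbed, and the job is handed in at about 13 s.

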